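Feel the platen gap of a bench press with a taper gauge

ROBOT

A 6-joint arm with a two-finger parallel gripper is mounted at the origin on the work surface. World frame = base frame: x ahead of the robot, y to its left, z up, the work surface at z = 0. Lengths are in m, angles in rad, forces in N, time in s.
With the tool pointing down it reaches from about 0.35 to 0.975 m from the base axis. Payload 4.9 kg.
Tool frame: the origin (TCP) lies midway between the tips of the shut fingers; the grasp point (between the pads) lies 19 mm behind it; z points along the fingers, y is the line along which they close (so a half turn about z gives the same grasp; the last joint's range is limited). The gripper opens to 85 mm and grips with 20 to 120 N. Pads are 22 mm wide; open, the fingers measure 114 mm over their backs; the gripper's body (76 mm by 85 mm) begins 54 mm behind the grasp point. The pads swing forward as they close: fully open they stand 13 mm farther back than shut.
Start: joints at [-1.279, 0.053, 1.613, -0, 1.476, -0.119], TCP at [0.25, -0.573, 0.231] pointing down, gripper open.
Joint ranges: [-3.01, 3.01], [-1.01, 2.22], [0.06, 2.58], [-1.02, 4.17], [0.09, 2.62], [-3.14, 3.14]. Speed limits (rad/s): [2.57, 2.57, 3.14, 3.14, 3.14, 3.14].

INTERFACE

Orientations are given as a unit quaternion [x, y, z, w].
In Python, from rig import observe, read_camera, hand_in, find_in, trace gives the robot as it stands. The module is installed in compiled form; this text tells all that it offers.
- The arm moves only by the tool servo_tool, never from a script. Its argument "series" is text: rows parted by semicolons, each of 7 numbers parted by spaces: the shift along the tool's x, y, z each as a share of 400 mm, from -1 to 1, then the turn, a rotation vector about the tool's x, y, z each as a share of 30 degrees, from -1 to 1, then the opening, from -1 (shut) to 1 (fully open). A call has 1 to 12 rows; each row shifts and turns the commanded pose from where the row before left it, along the tool's axes as they then stand; what a row does not reach is not made up. A row lasts 1/8 s, in which the tool goes at most 62.5 mm and 10.7 degrees, less where a joint would pass 70% of its speed; a pose out of reach is approached as far as the arm can. A call with a number of a shift or a turn outside -1 to 1 is refused whole. A call with a gripper value outside its range is refused whole. The fingers move at their own pace and stop on an object; "squeeze" is the grip in N (left out, the last holds). Time passes only in rows, so rows that do not move let the fingers close. It gives the time, the measured TCP pose, the force, the opening and the grip force at its end, in the units of the state.
- observe(): the state, without advancing time (a new reading comes with each control period).
- read_camera(name): name is "side" or "top"; returns a dict with "image" (384x512x3 uint8, red, green, blue), "intrinsics" (3x3 intrinsics, pixels), "k1" (the pictures are not rectified: a ray, as slopes to the right and down, at radius r is drawn at 1 + k1 r^2 times it, then the intrinsics apply), "rvec" (rotation vector, rad) and "tvec" (3), from world to camera coordinates, as OpenCV has them. Camera axes: x right, y down, z forward; pixel columns grow to the right and rows downward; lengths in m; the calibration is good to about 2 mm. A picture is of the moment at which its call begins. There is no depth.
- hand_in(): hands the job in; it is judged then, once.
Trained networks look in the newest picture that a camera, given by its name, has taken for a name from the list of things; names that differ only in an ending like _2 or _b are one class to them, and where a whole thing is asked for, a point or a joint stands for the part that bears it (a point fixed in the world has none). Each returns a list of dicts, best first, with "p" (0 to 1); they miss things now and then, are a little off and sometimes report something else, mostly with a low value. They report only what shows in the picture. A call takes as long as a camera call. They do not tell look-alikes from the thing itself.
- find_in(query, camera): "point" ([row, column] in pixels, amid what is visible of it).
- trace(query, camera): "region" (384x512 bool, what is visible of it) and "point" ([row, column] in pixels, amid what is visible of it).
The state is a dict: "clock": time; "joint_pos": joint angles; "dq": joint speeds; "joint_torque": joint torques, N m; "eef_pos": TCP position; "ee_rot": TCP orientation; "contact_force": force on the tool from outside, world axes, zero at the start; "ft_torque": the same for the moment, N m; "width": finger opening in m; "gripper_force": force on a finger pad.
Only numpy, scipy, OpenCV 4.12 (cv2) and the standard library are available. Lean on these libraries where they do the work, as an engineer would, in place of code of your own. Each camera call takes 0.05 s, during which the arm holds its last target. There are 200 camera calls.

TASK

Pick up the tapered feeler gauge by its handle, lay it flat on the bed of the bench press and slide it thin end first straight into the gap under the platen until it drags snugly between bed and platen: about 8 N more push than it takes to slide it freely on the bed, judged by feel, not forced. Then let go and leave it there, snug in the gap and flat on the bed, and leave everything else where it is.

Things in the scene. Friction and masses are not known exactly. Their poses are not given: they have to be found in the camera images.
- gauge: Loose steel feeler gauge, 20 mm wide, 0.18 kg. Origin: underside, below the handle's centre; x to the thin tip, z up. Handle: dark block 44 mm long (x -22 to 22), 36 high; grip across y from above. A 16 mm thick shank runs to x = 70 mm, then the top slopes 1 in 10 down to 4 mm at the tip. Starts flat on the table left or right of the press, tip away from the robot (yaw within 0.3 rad).
- tip (a point): Tip of the gauge's blade: middle of its lower edge, 190 mm along x from the gauge's origin.
- press: Fixed bench press, its gap facing the robot. Origin: on the table, below the middle of the gap's mouth; x points straight into the gap (away from the robot), z up. Its bed is a flat steel slab, top 40 mm above the table, 140 mm wide, from x = -200 mm (in front of the gap) to 120 mm; the gauge slides on it.
- mouth (a point): Middle of the gap's mouth, on the bed's top. The platen's front edge is right above, 8 to 14 mm up: set differently each time and not reported, so the blade first touches with its tip 40 to 100 mm past the mouth. The platen is sprung: it gives upwards from about 3 N, then 12 N per mm (10 mm of blade travel).
- head: Head of the press, fixed, origin and axes as the press: columns of 22 mm diameter at x = 40, y = -55 and 55 mm, a crossbeam up to 138 mm above the table, and below it the platen, 75 mm wide, 70 deep, 20 thick, the gap's roof. Snug is 1.5 to 8 N of squeeze on the blade, over 14 N is forcing; let go, the blade holds itself.
- bar: Loose parallel steel bar, 0.3 kg, not wanted: length, handle, origin and axes as the gauge, but its blade is 36 mm wide and 16 mm thick all the way to its end. It lies on the other side of the press. Leave it.
- bottle: White plastic bottle, 60 mm across and 150 mm high, loose, standing at the right of the table. Origin: centre of its underside. Leave it.
- weight: Brass balance weight, 40 mm across and 58 mm high, loose, standing at the left of the table. Origin: centre of its underside. Leave it.
Mind the look-alikes: they are no part of the job. Leave any brown or green look-alike of the gauge alone.

How it is judged:
By the outcome, as a careful person would: the job done as asked, in the order asked, and still so for the second after the job is handed in, with the robot touching nothing.
It also fails if it takes over 64 s, if anything falls off the work surface, if the arm or the gripper's body presses on something with over 40 N, if the wrist force passes 120 N, or if a joint passes its speed limit or range.

## Working session

There is one attempt and no reset: what is moved stays moved. The work goes in short steps, Python scripts to look and compute and a tool call to move; the robot and the scene stay as the last step left them, time stands still between calls to the robot, and variables do not carry over. Pictures are saved under pics/ and viewed, at most 10 in all, crops included, and the job is handed in when it is done.

Besides the shell and the picture viewer there is one more tool, called after "Emit:" by a JSON object that holds its "name" and its "arguments". servo_tool: Moves the arm, as the interface text tells. Its arguments: {"type":"object","properties":{"series":{"type":"string"},"squeeze":{"type":"number"}},"required":["series"]}

```bash
mkdir -p pics
cat > h.py <<'E'
import numpy as np, cv2
from rig import observe, read_camera, hand_in, find_in, trace
def cam(n):
    c=read_camera(n); c['R']=cv2.Rodrigues(np.array(c['rvec'],float))[0]; c['t']=np.array(c['tvec'],float).ravel(); return c
def ray(c,row,col):
    K=np.array(c['intrinsics']); d=np.array([(col-K[0,2])/K[0,0],(row-K[1,2])/K[1,1]]); u=d.copy()
    for _ in range(30): u=d/(1+c['k1']*(u@u))
    return -c['R'].T@c['t'], c['R'].T@np.array([u[0],u[1],1])
def onz(c,row,col,z):
    o,d=ray(c,row,col); return o+d*(z-o[2])/d[2]
def proj(c,P):
    p=c['R']@np.array(P,float)+c['t']; u=p[:2]/p[2]; u=u*(1+c['k1']*(u@u)); K=np.array(c['intrinsics'])
    return np.array([u[1]*K[1,1]+K[1,2],u[0]*K[0,0]+K[0,2]])
def save(c,n,crop=None,s=1):
    im=c['image'][...,::-1]
    if crop: im=im[crop[0]:crop[1],crop[2]:crop[3]]
    cv2.imwrite('pics/'+n,cv2.resize(im,None,fx=s,fy=s,interpolation=cv2.INTER_CUBIC))
E
python3 - <<'E'
from h import *
s=observe(); print({k:np.round(v,3) for k,v in s.items()})
for n in('top','side'):
    c=cam(n); save(c,n+'0.png',s=1.5); print(n,-c['R'].T@c['t'],c['R'].round(2).tolist())
    for q in('gauge','tip','press','mouth','head','bar','bottle','weight'):
        print(q,[(round(r['p'],2),np.round(r['point']).tolist()) for r in find_in(q,n)][:4])
E
```

```text
{'clock': np.float64(0.0), 'joint_pos': array([-1.279,  0.053,  1.614, -0.   ,  1.476, -0.119]), 'dq': array([-0.001, -0.   ,  0.001,  0.001,  0.001, -0.001]), 'joint_torque': array([-0.0000e+00, -3.9368e+01, -3.7018e+01,  0.0000e+00,  7.0000e-03,
       -0.0000e+00]), 'eef_pos': array([ 0.249, -0.572,  0.23 ]), 'ee_rot': array([ 0.979,  0.204, -0.   , -0.001]), 'contact_force': array([-0.722, -0.054, -0.129]), 'ft_torque': array([-0.018, -0.046, -0.007]), 'gripper_force': np.float64(0.0), 'width': np.float64(0.086)}
top [0.4253636  0.00598617 1.28095103] [[0.03, -1.0, 0.02], [-1.0, -0.03, -0.05], [0.06, -0.02, -1.0]]
gauge [(0.91, [246.0, 307.0]), (0.77, [184.0, 356.0]), (0.59, [253.0, 387.0])]
tip [(0.94, [251.0, 305.0]), (0.82, [255.0, 386.0]), (0.57, [183.0, 354.0])]
press [(0.56, [142.0, 262.0])]
mouth [(0.84, [146.0, 262.0])]
head [(0.6, [122.0, 267.0])]
bar [(0.97, [158.0, 147.0])]
bottle [(0.72, [164.0, 406.0])]
weight []
side [0.3150675  0.96614707 0.64888607] [[-0.98, -0.19, -0.01], [-0.09, 0.48, -0.87], [0.17, -0.86, -0.49]]
gauge [(0.6, [170.0, 269.0]), (0.58, [196.0, 310.0]), (0.55, [164.0, 322.0])]
tip [(0.77, [169.0, 269.0]), (0.7, [195.0, 308.0]), (0.68, [164.0, 324.0])]
press [(0.59, [205.0, 210.0])]
mouth [(0.7, [206.0, 211.0])]
head [(0.55, [180.0, 200.0])]
bar [(0.96, [284.0, 202.0])]
bottle [(0.88, [144.0, 254.0])]
weight [(0.65, [342.0, 174.0])]
```

View pics/top0.png

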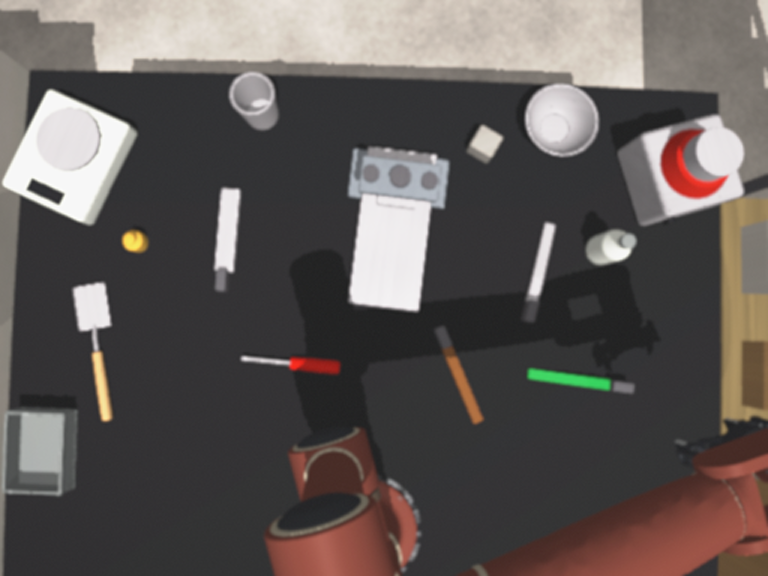

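View pics/side0.png

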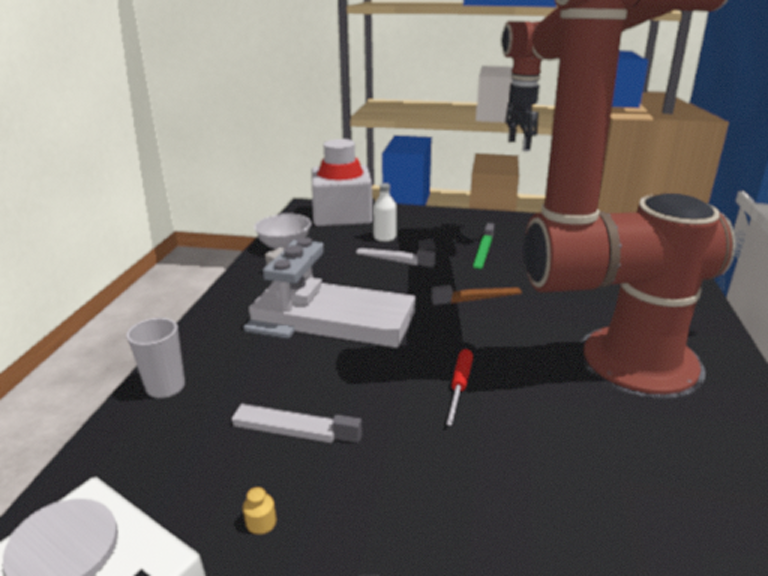

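The top view (1.5x) shows these candidates, in original pixels (row, col):
- steel tapered gauge at (184,356), narrow, to the right of the press
- brown look-alike at (250,305)
- green look-alike at (253,387)
- wide bar at (158,147), to the left of the press

I choose the steel one at (184,356). The side view shows the same steel gauge with its dark handle at about (168,284). The press gap faces the robot.

Run:
```python
from h import *
c=cam('top'); save(c,'crop1.png',(90,230,220,390),4.5)
g=[r for r in trace('gauge','top') if abs(r['point'][0]-184)<15 and abs(r['point'][1]-356)<15][0]['region']
ys,xs=np.nonzero(g); print(ys.min(),ys.max(),xs.min(),xs.max(),g.sum())
for nm,m in (('gauge',g),):
    print(nm,cv2.minAreaRect(np.c_[xs,ys].astype(np.float32)))
for r in trace('press','top')[:1]:
    m=r['region']; ys,xs=np.nonzero(m); print(cv2.minAreaRect(np.c_[xs,ys].astype(np.float32)))
# bed: bright pixels
im=c['image'].astype(int).min(2); 
b=(im>190).astype(np.uint8); n,l,st,ce=cv2.connectedComponentsWithStats(b)
i=l[170,258]; ys,xs=np.nonzero(l==i); print(i,st[i])
print(cv2.boxPoints(cv2.minAreaRect(np.c_[xs,ys].astype(np.float32))))
for r in range(135,208,6):
    x=np.nonzero(l[r]==i)[0]
    if len(x): print(r,x.min(),x.max(),onz(c,r,x.min()-.5,.04)[:2].round(4),onz(c,r,x.max()+.5,.04)[:2].round(4))
```

```text
150 214 348 368 487
gauge ((358.1529235839844, 181.811767578125), (8.460287094116211, 65.94684600830078), 12.52880859375)
50 [ 234  129   53   78 3332]
[[232.47693 201.1846 ]
 [241.53845 128.69232]
 [287.0769  134.38464]
 [278.01538 206.87692]]
135 241 286 [0.6694 0.0257] [ 0.6737 -0.1146]
141 241 285 [0.651  0.0252] [ 0.6551 -0.1119]
147 240 285 [0.6325 0.0277] [ 0.6367 -0.1123]
153 239 284 [0.614  0.0302] [ 0.6181 -0.1096]
159 238 283 [0.5956 0.0327] [ 0.5997 -0.107 ]
165 237 282 [0.5772 0.0352] [ 0.5812 -0.1043]
171 237 282 [0.559  0.0347] [ 0.5629 -0.1047]
177 236 281 [0.5407 0.0372] [ 0.5446 -0.1021]
183 235 280 [0.5224 0.0397] [ 0.5263 -0.0995]
189 234 280 [0.5041 0.0422] [ 0.5081 -0.0999]
195 234 279 [0.486  0.0417] [ 0.4898 -0.0973]
201 235 278 [0.468  0.0381] [ 0.4716 -0.0947]
```

View pics/crop1.png

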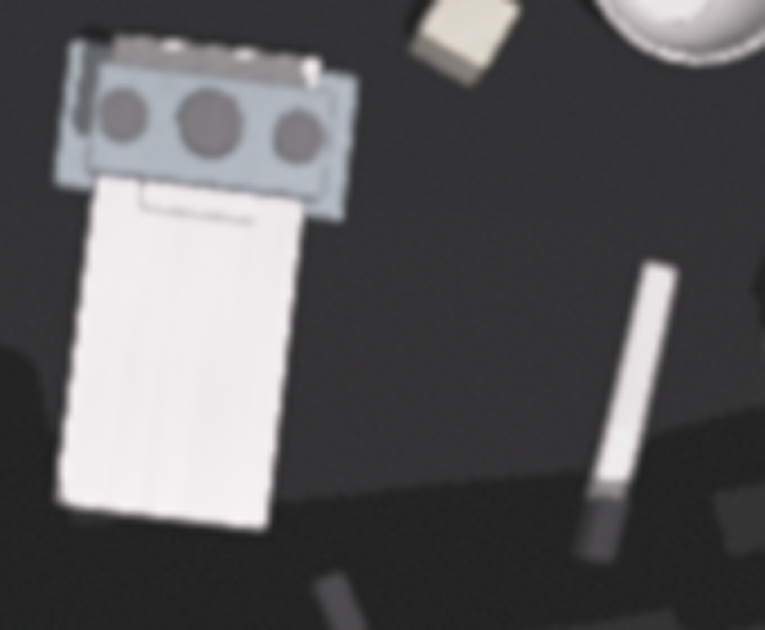

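The crop confirms the choice: a narrow steel blade with its tip at crop (265,662), which is original (149,367), and a dark handle at crop (525,603), original (207,354).

```bash
cat >> h.py <<'E'
def fit(c,edges,x0,k):
    pass
E
python3 - <<'E'
from h import *
from scipy.optimize import least_squares
c=cam('top'); f=lambda x,y:(90+(y+.5)/4.5-.5,220+(x+.5)/4.5-.5)
# gauge: model pts -> crop pixels (x,y)
G=[((-.022,.010,.036),(574,556)),((-.022,-.010,.036),(614,563)),((.19,.010,.004),(645,262)),((.19,-.010,.004),(678,268)),((.07,.01,.016),None)]
def W(p,P,z0=0): 
    x,y,a=p; return [x+np.cos(a)*P[0]-np.sin(a)*P[1],y+np.sin(a)*P[0]+np.cos(a)*P[1],P[2]+z0]
def run(M,x0):
    M=[m for m in M if m[1]]
    r=least_squares(lambda p:np.concatenate([proj(c,W(p,a))-f(*b) for a,b in M]),x0); print(r.x.round(4),r.fun.round(1))
    return r.x
g=run(G,[.45,-.25,-.2])
B=[((-.2,.07,.04),(57,502)),((-.2,-.07,.04),(268,528)),((0,.07,.04),None),((-.0,.0375,.0505),(140,210)),((0,-.0375,.0505),(252,221))]
p=run(B,[.65,-.04,-.1])
print('tip',W(g,(.19,0,0)),'mouth->beam',[proj(c,W(p,P)) for P in((0,0,.04),(0,-.0375,.05))])
print('bed far pts edges: left', [ (np.array(proj(c,W(p,(x,.07,.04))))).round(1) for x in(-.15,-.05)],[ (np.array(proj(c,W(p,(x,-.07,.04))))).round(1) for x in(-.15,-.05)])
s=cam('side'); im=s['image'].copy()
for q,z,P in((g,0,[(-.022,.01,.036),(-.022,-.01,.036),(.19,.01,0),(.19,-.01,0)]),(p,0,[(-.2,.07,.04),(-.2,-.07,.04),(0,.07,.04),(0,.0375,.05),(0,0,.04)])):
    for a in P:
        r,k=proj(s,W(q,a)); print(a,r.round(1),k.round(1)); 
        cv2.circle(im,(int(k*8),int(r*8)),8,(255,0,0),-1,shift=3)
s['image']=im; save(s,'side1.png',(130,250,150,310),4.8)
E
```

```text
[ 0.4608 -0.3249 -0.2515] [-0.5  1.5 -0.3 -1.2  0.2  0.5  0.6 -0.8]
[ 0.6608 -0.0432 -0.0855] [-0.   0.4 -0.6 -0.4  0.1  0.1  0.5 -0.1]
tip [np.float64(0.6448134924066043), np.float64(-0.3721749482301776), 0] mouth->beam [array([138.48293216, 263.02584396]), array([139.28610281, 275.49037329])]
bed far pts edges: left [array([184.7, 234.6]), array([152. , 238.3])] [array([189.9, 280.6]), array([157.3, 284.1])]
(-0.022, 0.01, 0.036) 170.3 287.0
(-0.022, -0.01, 0.036) 168.1 288.9
(0.19, 0.01, 0) 168.9 236.1
(0.19, -0.01, 0) 166.9 238.5
(-0.2, 0.07, 0.04) 220.5 264.2
(-0.2, -0.07, 0.04) 197.3 275.1
(0, 0.07, 0.04) 211.0 200.1
(0, 0.0375, 0.05) 202.9 203.9
(0, 0, 0.04) 199.8 208.6
```

View pics/side1.png

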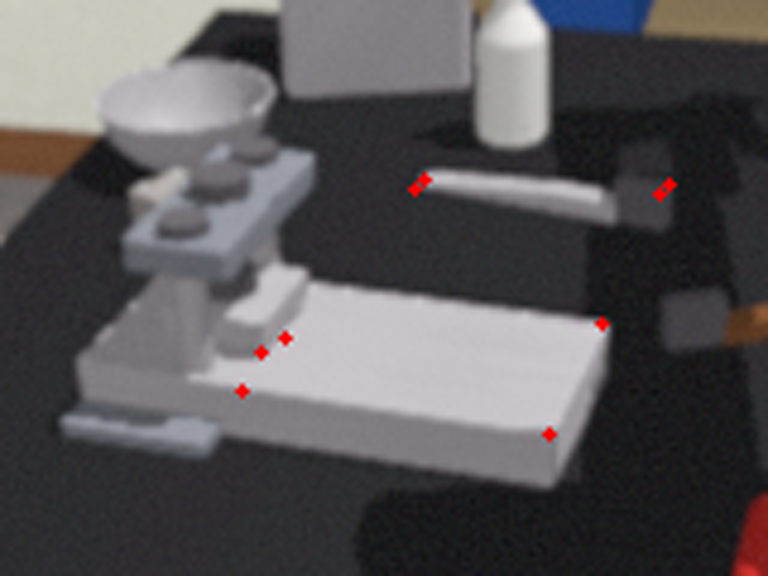

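```bash
cat >> h.py <<'E'
from scipy.spatial.transform import Rotation as Ro
def go(x,y,z,yaw,ops=''):
    s=observe(); R=Ro.from_quat(s['ee_rot']); T=Ro.from_euler('xyz',[np.pi,0,0]); T=Ro.from_euler('z',yaw)*T
    rv=(R.inv()*T).as_rotvec(degrees=True); d=np.array([x,y,z])-s['eef_pos']
    print('turn share total',(rv/30).round(3),'shift share total before turn',(R.inv().apply(d)/.4).round(4),'after turn',(T.inv().apply(d)/.4).round(4),'dist',np.linalg.norm(d).round(4))
E
python3 - <<'E'
from h import *
go(.461,-.325,.13,-.25)
c=cam('top'); g=c['image'].astype(float).mean(2)
L=[];R=[]
for r in range(150,196):
    d=np.diff(g[r]); 
    for lo,hi,A,sg in((228,246,L,1),(272,292,R,-1)):
        w=np.clip(sg*d[lo:hi],0,None); w[w<w.max()*.25]=0; x=(w*(np.arange(lo,hi)+.5)).sum()/w.sum(); A.append(onz(c,r,x,.04)[:2])
for A in(L,R):
    A=np.array(A); q=np.polyfit(A[:,0]-.56,A[:,1],1); print(q, np.std(A[:,1]-np.polyval(q,A[:,0]-.56)))
E
```

```text
turn share total [-0.    -0.     1.262] shift share total before turn [ 0.7321 -0.3573  0.2532] after turn [ 0.3587 -0.7315  0.2532] dist 0.3412
[-0.095871    0.03797779] 0.0005044675544578903
[-0.09540861 -0.1059748 ] 0.00031722896331075264
```

Emit:
{"name": "servo_tool", "arguments": {"series": "0 0 0 0 0 0.315 1;0 0 0 0 0 0.315 1;0 0 0 0 0 0.315 1;0 0 0 0 0 0.317 1;0.045 -0.0915 0.032 0 0 0 1;0.045 -0.0915 0.032 0 0 0 1;0.045 -0.0915 0.032 0 0 0 1;0.045 -0.0915 0.032 0 0 0 1;0.045 -0.0915 0.032 0 0 0 1;0.045 -0.0915 0.032 0 0 0 1;0.045 -0.0915 0.032 0 0 0 1;0.045 -0.0915 0.032 0 0 0 1"}}

```text
clock: 2.7
eef_pos: [0.4624, -0.3239, 0.1287]
ee_rot: [0.992, -0.125, 0.0, 0.0]
contact_force: [0.3, 0.3, 0.1]
width: 0.0852
gripper_force: 0.0
```

Run:
```python
from h import *
s=observe(); print(s['clock'],s['eef_pos'],s['dq'].round(3),s['contact_force'])
go(.461,-.325,.007,-.25)
c=cam('top'); save(c,'top2.png',(130,240,300,410),5)
s=cam('side'); save(s,'side2.png',(120,200,220,320),7)
```

```text
2.7 [ 0.46237675 -0.32389361  0.12870234] [ 0.582  0.158  0.025  0.    -0.185  0.579] [0.32171081 0.2869063  0.09703604]
turn share total [ 0.001 -0.001 -0.   ] shift share total before turn [-0.0028  0.0035  0.3043] after turn [-0.0027  0.0035  0.3043] dist 0.1217
```

View pics/side2.png

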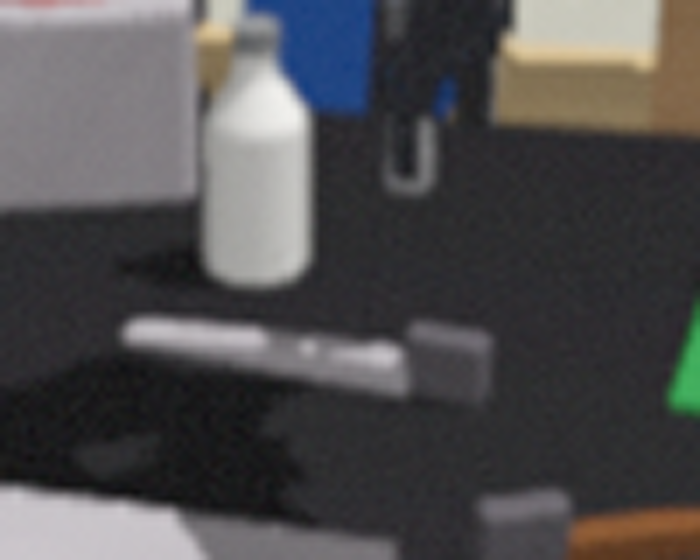

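The side view shows the gauge undisturbed, with its tip at (167,237) and its handle between cols 278–290 and rows 166–178. The gripper hovers behind it. I'll refit using both views.

Run:
```python
from h import *
from scipy.optimize import least_squares
t=cam('top'); s=cam('side')
fs=lambda x,y:(120+(y+.5)/7-.5,220+(x+.5)/7-.5); ft=lambda x,y:(90+(y+.5)/4.5-.5,220+(x+.5)/4.5-.5)
def W(p,P): 
    x,y,a=p; return [x+np.cos(a)*P[0]-np.sin(a)*P[1],y+np.sin(a)*P[0]+np.cos(a)*P[1],P[2]]
M=[(t,(.19,.010,.004),ft(645,262)),(t,(.19,-.010,.004),ft(678,268)),(t,(-.022,.01,.036),ft(574,556)),(t,(-.022,-.01,.036),ft(614,563)),
(s,(-.022,.01,.036),fs(491,340)),(s,(-.022,.01,0),fs(488,406)),(s,(.022,.01,.0),fs(410,395)),(s,(.022,.01,.036),fs(408,333)),(s,(.19,.01,.002),fs(121,335))]
for sub in(M,M[4:],M[:4]):
    r=least_squares(lambda p:np.concatenate([proj(c,W(p,a))-b for c,a,b in sub]),[.46,-.32,-.25]); print(r.x.round(4),r.fun.round(1))
```

```text
[ 0.4573 -0.3281 -0.2343] [ 1.1  0.5  1.4 -0.8  0.7  2.6  0.9 -0.   1.8 -1.6  1.1 -1.5  0.6 -1.4
  0.8 -0.9  1.1 -0. ]
[ 0.4546 -0.339  -0.1935] [ 0.5 -0.3 -0.2 -0.2 -0.5 -0.2 -0.3  0.3  0.8  0.5]
[ 0.4608 -0.3249 -0.2515] [ 0.2  0.5  0.6 -0.8 -0.5  1.5 -0.3 -1.2]
```

View pics/top2.png

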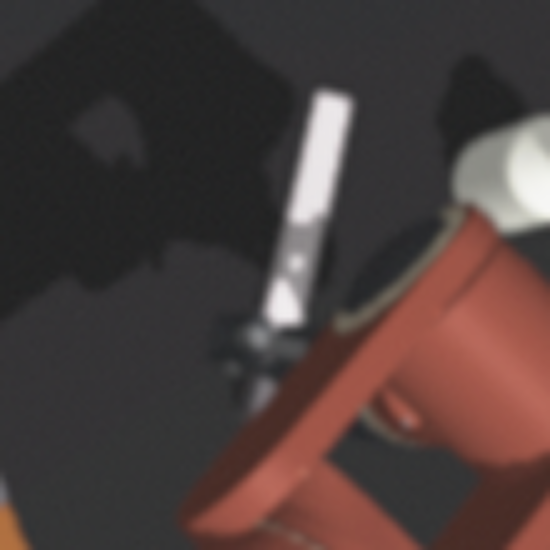

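The top view shows the blade clear of the fingers, with its tip near (149,366). I'll get the yaw from the blade's edges.

Run:
```python
from h import *
t=cam('top'); f=lambda x,y:(130+(y+.5)/5-.5,300+(x+.5)/5-.5)
P=lambda x,y,z:onz(t,*f(x,y),z)
a=P(315,92,.004);b=P(352,100,.004);tip=(a+b)/2
l=P(267,315,.016);r=P(303,322,.016);m=(l+r)/2
print(tip,m,np.linalg.norm(a-b),np.linalg.norm(l-r)); d=tip-m; yaw=np.arctan2(d[1],d[0]); print(yaw,np.linalg.norm(d[:2]))
u=np.array([np.cos(yaw),np.sin(yaw)]); print('origin',tip[:2]-.19*u)
go(*(tip[:2]-.19*u),.007,yaw)
```

```text
[ 0.64517292 -0.37170296  0.004     ] [ 0.50286002 -0.33895434  0.016     ] 0.024116614970425842 0.022969647419976712
-0.22617948600233434 0.14603230338771422
origin [ 0.46001217 -0.32909433]
turn share total [ 0.001 -0.    -0.045] shift share total before turn [-0.0014  0.0099  0.3056] after turn [-0.0016  0.01    0.3056] dist 0.1223
```

Emit:
{"name": "servo_tool", "arguments": {"series": "-0.003 0.01 0 0 0 -0.05 1;0 0 0.06 0 0 0 1;0 0 0.06 0 0 0 1;0 0 0.06 0 0 0 1;0 0 0.06 0 0 0 1;0 0 0.04 0 0 0 1;0 0 0.02 0 0 0 1;0 0 0 0 0 0 1;0 0 0 0 0 0 1", "squeeze": 50}}

```text
clock: 4.08
eef_pos: [0.46, -0.3291, 0.0099]
ee_rot: [0.994, -0.112, 0.001, 0.001]
contact_force: [-0.8, -0.7, 0.6]
width: 0.0854
gripper_force: 0.0
```

Emit:
{"name": "servo_tool", "arguments": {"series": "0 0 0 0 0 0 -1;0 0 0 0 0 0 -1;0 0 0 0 0 0 -1;0 0 0 0 0 0 -1;0 0 0 0 0 0 -1;0 0 0 0 0 0 -1;0 0 0 0 0 0 -1;0 0 0 0 0 0 -1"}}

```text
clock: 5.08
eef_pos: [0.4596, -0.3287, 0.0092]
ee_rot: [0.994, -0.112, 0.0, 0.0]
contact_force: [-0.3, 0.4, 3.0]
width: 0.0191
gripper_force: 49.6
```

Emit:
{"name": "servo_tool", "arguments": {"series": "0 0 -0.04 0 0 0 -1;-0.01 0 -0.08 0 0 0 -1;-0.03 0 -0.1 0 0 0 -1;-0.04 0 -0.1 0 0 0 -1;-0.02 0 -0.03 0 0 0 -1;0 0 0 0 0 0 -1"}}

```text
clock: 5.82
eef_pos: [0.4203, -0.3196, 0.1492]
ee_rot: [0.994, -0.112, 0.0, 0.0]
contact_force: [-0.7, -0.0, -1.6]
width: 0.0195
gripper_force: 49.2
```

Run:
```python
from h import *
s=observe(); print(s['eef_pos'],s['contact_force'],s['ft_torque'],s['width'])
go(.4518-.03,-.0236+.003,.12,-.0955)
```

```text
[ 0.42026998 -0.31961805  0.14923456] [-0.69365179 -0.01550264 -1.58907161] [-0.00504428  0.11328321  0.03008942] 0.019453744374254234
turn share total [ 0.001 -0.002 -0.246] shift share total before turn [-0.1625 -0.7297  0.0725] after turn [-0.0675 -0.7445  0.0731] dist 0.3004
```

Emit:
{"name": "servo_tool", "arguments": {"series": "0 0 0 0 0 -0.123 -1;0 0 0 0 0 -0.123 -1;-0.0085 -0.05 0.005 0 0 0 -1;-0.0085 -0.1 0.01 0 0 0 -1;-0.0085 -0.1 0.01 0 0 0 -1;-0.0085 -0.1 0.01 0 0 0 -1;-0.0085 -0.12 0.01 0 0 0 -1;-0.0085 -0.12 0.01 0 0 0 -1;-0.0085 -0.1 0.01 0 0 0 -1;-0.008 -0.0545 0.008 0 0 0 -1;0 0 0 0 0 0 -1;0 0 0 0 0 0 -1"}}

```text
clock: 7.32
eef_pos: [0.4211, -0.0205, 0.1189]
ee_rot: [0.999, -0.048, -0.001, -0.0]
contact_force: [0.5, -0.3, -2.1]
width: 0.0192
gripper_force: 49.2
```

Run:
```python
from h import *
s=observe(); print(s['eef_pos'],s['contact_force'],s['ft_torque'],s['width'])
go(.4518,-.0236,.055,-.0955)
c=cam('top'); save(c,'top3.png',(90,230,200,320),5)
c=cam('side'); save(c,'side3.png',(130,250,170,310),5)
```

```text
[ 0.42114727 -0.02045619  0.11892327] [ 0.49753061 -0.31576833 -2.06422899] [-0.00640003  0.11056937  0.06519556] 0.01923138843516153
turn share total [0.    0.003 0.001] shift share total before turn [0.0772 0.0005 0.1597] after turn [0.077  0.0005 0.1598] dist 0.071
```

View pics/top3.png

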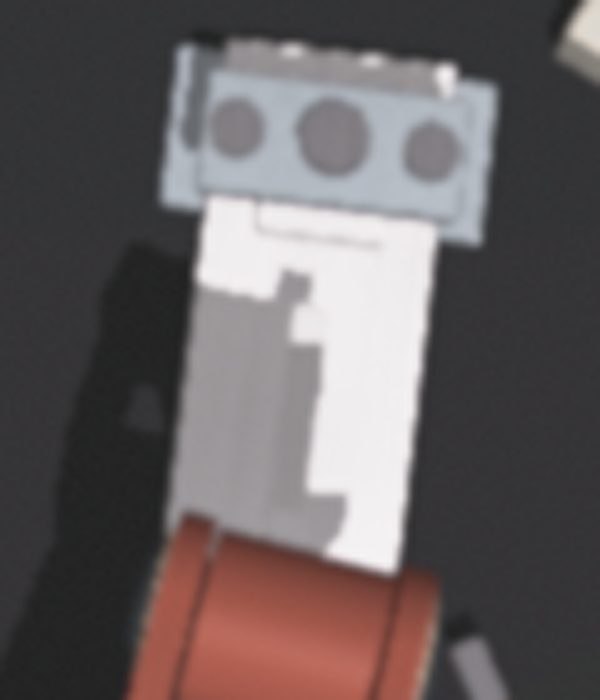

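View pics/side3.png

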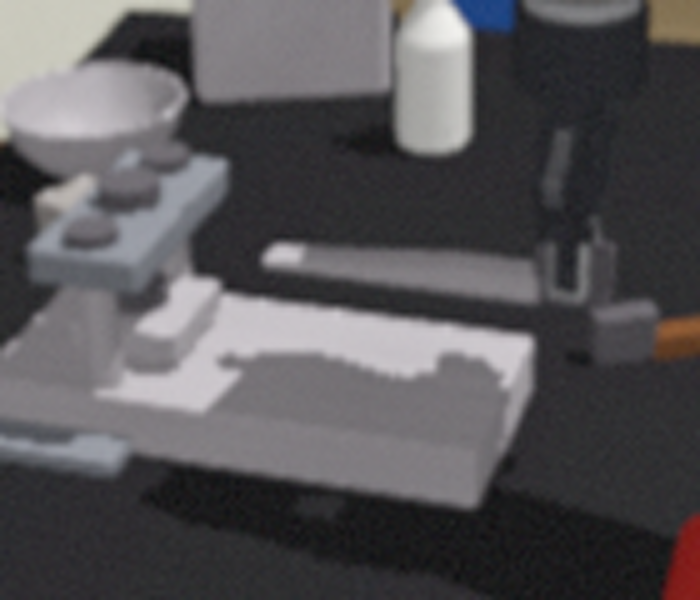

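The top view shows the blade's sunlit tip at about crop (306,304), with its right edge running from (322,345) to (307,493). The side view shows the blade level and clear of the bed, with its tip at crop (262,258).

Run:
```python
from h import *
t=cam('top'); s=cam('side'); f=lambda x,y:(90+(y+.5)/5-.5,200+(x+.5)/5-.5)
z0=.1189-.0092
p=np.array([.6608,-.0436]);a=-.0955;u=np.array([np.cos(a),np.sin(a)]);n=np.array([-u[1],u[0]])
for x,y,z in((290,303,.004),(322,305,.004),(325,345,.006),(307,493,.016)):
    w=onz(t,*f(x,y),z0+z)[:2]-p; print('press frame',(w@u).round(4),(w@n).round(4))
w=np.array(observe()['eef_pos'][:2])-p; print('tcp',w@u,w@n)
tp=p+u*(w@u+.19)+n*(w@n)
print('side tip pred',(proj(s,[*tp,z0+.002])-[130,170])*5)
```

```text
press frame -0.0498 0.0134
press frame -0.0487 -0.005
press frame -0.0716 -0.0094
press frame -0.1576 -0.009
tcp -0.2400305432212448 -0.0005337409970840312
side tip pred [257.64557556 262.09459017]
```

Emit:
{"name": "servo_tool", "arguments": {"series": "0.02 0 0.03 0 0 0 -1;0.03 0 0.06 0 0 0 -1;0.02 0 0.05 0 0 0 -1;0.007 0 0.02 0 0 0 -1;0 0 0 0 0 0 -1;0 0 0 0 0 0 -1;0 0 0.005 0 0 0 -1;0 0 0.005 0 0 0 -1;0 0 0 0 0 0 -1;0 0 0 0 0 0 -1"}}

```text
clock: 8.78
eef_pos: [0.4524, -0.0235, 0.0517]
ee_rot: [0.999, -0.047, 0.0, 0.0]
contact_force: [0.3, 0.5, -1.4]
width: 0.0192
gripper_force: 49.2
```

Emit:
{"name": "servo_tool", "arguments": {"series": "0 0 0.003 0 0 0 -1;0 0 0.003 0 0 0 -1;0 0 0 0 0 0 -1;0 0 0 0 0 0 -1"}}

```text
clock: 9.28
eef_pos: [0.4524, -0.0235, 0.0493]
ee_rot: [0.999, -0.047, -0.0, -0.0]
contact_force: [0.3, 0.2, -2.0]
width: 0.0192
gripper_force: 49.3
```

Emit:
{"name": "servo_tool", "arguments": {"series": "0 0 0.001 0 0 0 -1;0 0 0.001 0 0 0 -1;0 0 0.001 0 0 0 -1;0 0 0 0 0 0 -1;0 0 0 0 0 0 -1"}}

```text
clock: 9.9
eef_pos: [0.4525, -0.0235, 0.0491]
ee_rot: [0.999, -0.047, -0.0, 0.0]
contact_force: [-4.8, -0.1, 7.4]
width: 0.0195
gripper_force: 50.5
```

Emit:
{"name": "servo_tool", "arguments": {"series": "0 0 -0.0015 0 0 0 -1;0.01 0 0 0 0 0 -1;0.02 0 0 0 0 0 -1;0.02 0 0 0 0 0 -1;0.02 0 0 0 0 0 -1;0.02 0 0 0 0 0 -1"}}

```text
clock: 10.65
eef_pos: [0.4886, -0.027, 0.0491]
ee_rot: [0.999, -0.047, -0.0, 0.0]
contact_force: [-3.8, 0.8, 6.5]
width: 0.0193
gripper_force: 50.2
```

Emit:
{"name": "servo_tool", "arguments": {"series": "0.005 0 0 0 0 0 -1;0.005 0 0 0 0 0 -1;0.005 0 0 0 0 0 -1"}}

```text
clock: 11.02
eef_pos: [0.4942, -0.0275, 0.0492]
ee_rot: [0.999, -0.047, -0.0, 0.0]
contact_force: [-5.1, 0.5, 5.5]
width: 0.0192
gripper_force: 50.4
```

Emit:
{"name": "servo_tool", "arguments": {"series": "0 0 -0.001 0 0 0 -1;0.005 0 0 0 0 0 -1;0.005 0 0 0 0 0 -1"}}

```text
clock: 11.4
eef_pos: [0.4982, -0.0278, 0.0492]
ee_rot: [0.999, -0.047, -0.0, -0.0]
contact_force: [-4.3, 0.4, 4.7]
width: 0.0193
gripper_force: 50.2
```

Emit:
{"name": "servo_tool", "arguments": {"series": "0.005 0 0 0 0 0 -1;0.005 0 0 0 0 0 -1"}}

```text
clock: 11.65
eef_pos: [0.5023, -0.0283, 0.0492]
ee_rot: [0.999, -0.047, -0.0, -0.0]
contact_force: [-4.4, 0.2, 4.6]
width: 0.0191
gripper_force: 50.2
```

Emit:
{"name": "servo_tool", "arguments": {"series": "0.005 0 0 0 0 0 -1;0.005 0 0 0 0 0 -1"}}

```text
clock: 11.9
eef_pos: [0.5063, -0.0286, 0.0491]
ee_rot: [0.999, -0.047, -0.0, -0.0]
contact_force: [-3.2, 0.0, 5.3]
width: 0.0189
gripper_force: 50.2
```

Emit:
{"name": "servo_tool", "arguments": {"series": "0.005 0 0 0 0 0 -1;0.005 0 0 0 0 0 -1"}}

```text
clock: 12.15
eef_pos: [0.5103, -0.029, 0.0492]
ee_rot: [0.999, -0.047, -0.0, -0.0]
contact_force: [-4.0, -0.4, 6.1]
width: 0.0193
gripper_force: 50.2
```

Emit:
{"name": "servo_tool", "arguments": {"series": "0.005 0 0 0 0 0 -1;0.005 0 0 0 0 0 -1"}}

```text
clock: 12.4
eef_pos: [0.5142, -0.0294, 0.0491]
ee_rot: [0.999, -0.047, -0.0, -0.0]
contact_force: [-3.4, 0.5, 5.0]
width: 0.0192
gripper_force: 50.2
```

Emit:
{"name": "servo_tool", "arguments": {"series": "0.005 0 0 0 0 0 -1"}}

```text
clock: 12.52
eef_pos: [0.5162, -0.0296, 0.0492]
ee_rot: [0.999, -0.047, -0.0, -0.0]
contact_force: [-3.8, 0.6, 4.9]
width: 0.0191
gripper_force: 50.2
```

Emit:
{"name": "servo_tool", "arguments": {"series": "0.005 0 0 0 0 0 -1;0.005 0 0 0 0 0 -1"}}

```text
clock: 12.78
eef_pos: [0.5186, -0.0298, 0.0491]
ee_rot: [0.999, -0.047, -0.003, -0.0]
contact_force: [-12.8, 1.5, 12.8]
width: 0.019
gripper_force: 51.0
```

Emit:
{"name": "servo_tool", "arguments": {"series": "0.005 0 0 0 0 0 -1"}}

```text
clock: 12.9
eef_pos: [0.52, -0.0299, 0.0491]
ee_rot: [0.999, -0.047, -0.003, -0.0]
contact_force: [-15.4, 2.0, 14.4]
width: 0.0189
gripper_force: 51.3
```

Emit:
{"name": "servo_tool", "arguments": {"series": "0 0 0 0 0 0 -1;0 0 0 0 0 0 -1"}}

```text
clock: 13.15
eef_pos: [0.5201, -0.0299, 0.0491]
ee_rot: [0.999, -0.047, -0.003, -0.0]
contact_force: [-13.1, 1.5, 13.4]
width: 0.0193
gripper_force: 51.2
```

Emit:
{"name": "servo_tool", "arguments": {"series": "0 0 -0.001 0 0 0 -1;0 0 0 0 0 0 -1"}}

```text
clock: 13.4
eef_pos: [0.5201, -0.0299, 0.0491]
ee_rot: [0.999, -0.047, -0.003, -0.0]
contact_force: [-11.3, 1.7, 10.5]
width: 0.0189
gripper_force: 50.8
```

Emit:
{"name": "servo_tool", "arguments": {"series": "0 0 -0.0015 0 0 0 -1;0 0 0 0 0 0 -1"}}

```text
clock: 13.65
eef_pos: [0.5201, -0.0299, 0.0492]
ee_rot: [0.999, -0.047, -0.003, -0.0]
contact_force: [-9.8, 0.4, 5.9]
width: 0.0192
gripper_force: 50.2
```

Emit:
{"name": "servo_tool", "arguments": {"series": "0.0015 0 0 0 0 0 -1;0.0015 0 0 0 0 0 -1"}}

```text
clock: 13.9
eef_pos: [0.5205, -0.0299, 0.0492]
ee_rot: [0.999, -0.047, -0.004, -0.0]
contact_force: [-13.9, 0.8, 9.0]
width: 0.0191
gripper_force: 50.7
```

Emit:
{"name": "servo_tool", "arguments": {"series": "-0.0015 0 -0.001 0 0 0 -1;0 0 0 0 0 0 -1;0 0 0 0 0 0 -1", "squeeze": 20}}

```text
clock: 14.28
eef_pos: [0.5206, -0.0299, 0.0492]
ee_rot: [0.999, -0.047, -0.003, -0.0]
contact_force: [-9.1, 0.2, 5.1]
width: 0.0195
gripper_force: 50.0
```

Emit:
{"name": "servo_tool", "arguments": {"series": "0 0 0 0 0 0 -0.5;0 0 0 0 0 0 0;0 0 0 0 0 0 0.5;0 0 0 0 0 0 1;0 0 0 0 0 0 1;0 0 0 0 0 0 1;0 0 0 0 0 0 1"}}

```text
clock: 15.15
eef_pos: [0.5227, -0.0302, 0.0505]
ee_rot: [0.999, -0.047, 0.0, -0.0]
contact_force: [0.2, -1.3, -0.1]
width: 0.0853
gripper_force: 0.0
```

Emit:
{"name": "servo_tool", "arguments": {"series": "0 0 -0.03 0 0 0 1;0 0 -0.06 0 0 0 1;-0.02 0 -0.1 0 0 0 1;-0.06 0 -0.12 0 0 0 1;-0.12 0 -0.12 0 0 0 1;-0.12 0 -0.05 0 0 0 1;-0.05 0 0 0 0 0 1;0 0 0 0 0 0 1"}}

```text
clock: 16.15
eef_pos: [0.3789, -0.0165, 0.24]
ee_rot: [0.999, -0.048, 0.002, 0.0]
contact_force: [-0.1, -0.6, 0.2]
width: 0.0856
gripper_force: 0.0
```

Run:
```python
from h import *
a=cam('side'); b=cam('top')
A=cv2.resize(a['image'][130:250,150:310],None,fx=4.5,fy=4.5,interpolation=2)[:, :, ::-1]
B=cv2.resize(b['image'][100:250,215:315],None,fx=3.6,fy=3.6,interpolation=2)[:, :, ::-1]
cv2.imwrite('pics/end.png',np.hstack([A[:,:440],B]))
print(observe()['eef_pos'])
```

```text
[ 0.37949687 -0.01659809  0.23912188]
```

View pics/end.png

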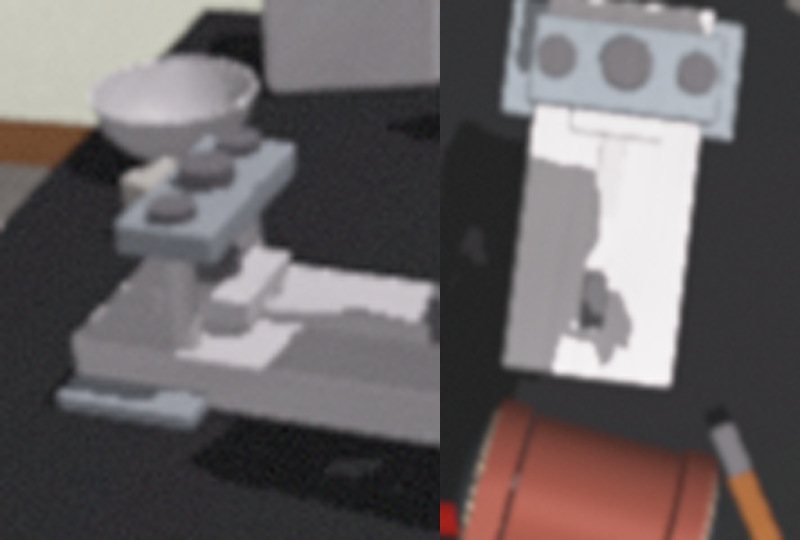

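The side view shows the blade flat on the bed and running into the gap under the platen. The top view shows it straight on the press axis, with its handle at about (183,257) and the gripper clear.

```bash
python3 -c "
from rig import hand_in
print(hand_in())"
```

```text
the job is handed in; nothing more can be done
None
```

I slid the gauge thin end first into the gap until it dragged snugly, let go of it flat on the bed and handed the job in at about 16 s; the last push felt roughly 7 to 10 N above free sliding, which I put at about 5 to 6 N of squeeze.

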